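Load a lever collar onto a three-lug spindle

ROBOT

A 6-joint arm with a two-finger parallel gripper is mounted at the origin on a cart in front of the work surface, level with it; the furniture and walls round the work are solid. World frame = base frame: x ahead of the robot, y to its left, z up, the work surface at z = 0. Lengths are in m, angles in rad, forces in N, time in s.
With the tool pointing down it reaches from about 0.25 to 0.775 m from the base axis. Payload 8.9 kg.
Tool frame: the origin (TCP) lies midway between the tips of the shut fingers; the grasp point (between the pads) lies 19 mm behind it; z points along the fingers, y is the line along which they close (so a half turn about z gives the same grasp; the last joint's range is limited). The gripper opens to 85 mm and grips with 20 to 120 N. Pads are 22 mm wide; open, the fingers measure 114 mm over their backs; the gripper's body (76 mm by 85 mm) begins 54 mm behind the grasp point. The pads swing forward as they close: fully open they stand 13 mm farther back than shut.
Start: joints at [-1.266, 0.291, -0.153, 1.127, 0, 1.431], TCP at [0.225, -0.474, 0.231] pointing down, gripper open.
Joint ranges: [-2.52, 2.52], [-0.91, 1.74], [-1.3, 1.37], [-1.96, 2.02], [-1.52, 1.47], [-3.14, 3.14]. Speed limits (rad/s): [2.22, 2.22, 2.79, 3.14, 3.14, 3.14].

INTERFACE

Orientations are given as a rotation vector (axis times angle).
In Python, from rig import ctrl, snapshot, sign_off, models gives the robot as it stands.
- The arm moves only by the tool arm_command, never from a script. Its argument "moves" is a list of rows, each a list of 5 numbers: the opening, from -1 (shut) to 1 (fully open), then the shift along the tool's x, y, z in cm, then the turn about the tool's z in degrees. A call has 1 to 5 rows; each row is the pose to reach, as a shift and turn from the pose commanded when the call began, along the tool's axes at that moment; what a row does not reach only later rows make up. A row lasts 1/8 s, in which the tool goes at most 62.5 mm and 10.7 degrees, less where a joint would pass 70% of its speed; a pose out of reach is approached as far as the arm can. A call with a gripper value outside its range is refused whole. The fingers move at their own pace and stop on an object; "force" is the grip in N (left out, the last holds). Time passes only in rows, so rows that repeat a pose let the fingers close. It gives the time, the measured TCP pose, the force, the opening and the grip force at its end, in the units of the state.
- ctrl.get_state(): the state, without advancing time (a new reading comes with each control period).
- snapshot(name): name is "side" or "top"; returns a dict with "img" (384x512x3 uint8, red, green, blue), "depth" (384x512 float32, m along the optical axis (not along the pixel's ray), 0 where there is no reading), "fx", "fy", "cx", "cy" (pixels), "rvec" (rotation vector, rad) and "tvec" (3), from world to camera coordinates, as OpenCV has them. Camera axes: x right, y down, z forward; pixel columns grow to the right and rows downward; lengths in m; the calibration is good to about 2 mm. A picture is of the moment at which its call begins.
- sign_off(): hands the job in; it is judged then, once.
Trained networks look in the newest picture that a camera, given by its name, has taken for a name from the list of things; names that differ only in an ending like _2 or _b are one class to them, and where a whole thing is asked for, a point or a joint stands for the part that bears it (a point fixed in the world has none). Each returns a list of dicts, best first, with "score" (0 to 1); they miss things now and then, are a little off and sometimes report something else, mostly with a low value. They report only what shows in the picture. A call takes as long as a camera call. They do not tell look-alikes from the thing itself.
- models.masks_of(camera, target): "region" (384x512 bool, what is visible of it) and "extent" ([left, top, width, height] as shares, 0 to 1, of the picture: columns of its width, rows of its height, round what is visible of it).
- models.spot_point(camera, target): "centre" ([row, column] as shares, 0 to 1, of the picture: columns of its width, rows of its height: a listed point, or the origin of a listed thing).
The state is a dict: "clock": time; "q": joint angles; "qd": joint speeds; "tau": joint torques, N m; "tcp_pos": TCP position; "tool_rot": TCP orientation; "contact_force": force on the tool from outside, world axes, zero at the start; "torque": the same for the moment, N m; "gripper_width": finger opening in m; "grip_force": force on a finger pad.
Only numpy, scipy, OpenCV 4.12 (cv2) and the standard library are available. Lean on these libraries where they do the work, as an engineer would, in place of code of your own. Each camera call takes 0.05 s, during which the arm holds its last target. There are 200 camera calls.

TASK

Slide the lever collar along the loading nest until it drops over the top of the spindle in the well and rests on the spindle's lugs. Then swing its lever round until its slots find the lugs and the collar sinks fully home, sitting level on the floor of the well; feel for it and do not force the collar against the nest. Leave the collar there, and leave the other things on the bench alone.

Things in the scene. Friction and masses are not known exactly. Their poses are not given: they have to be found in the camera images.
- collar: Loose plain aluminium ring with a lever, 0.14 to 0.28 kg: outer diameter 56, bore 26.5, height 42 mm. Origin: centre of its underside; z up the bore, lever along +x. Underside: three radial slots 10 mm wide, 14 mm deep, at 0, 120, 240 degrees from +x. Starts standing on the wide end of the nest's deck, lever within about 20 degrees of the nest's +x.
- lever (a point): Centre of the lever's rounded end (diameter 14 mm), 60 mm from the collar's axis, 36 mm over its underside. The lever is a flat bar 10 mm wide from the ring to here, spanning heights 32 to 40 mm over the underside.
- nest: Fixed grey loading nest on the bench: deck plate 230 (x) by 130 (y) by 36 mm high; origin at the centre of its underside. At x = +65 mm, y = 0 is a round well, diameter 59, 24 mm deep, with the spindle in it. Guide rails 6 mm high stand on the deck; a 6 mm high end wall has its inner face at x = +96.5 mm.
- rails (a point): Point on the deck between the guide rails, at the nest's x = +10 mm; axes as the nest's. From here towards +x the rails run parallel, inner faces 60 mm apart, past the well to the end wall; towards -x they splay to 112 mm apart at the nest's x = -108 mm. A collar pushed in +x is led over the well, 55 mm from here, and falls in.
- spindle_top (a point): Centre of the top of the fixed upright steel spindle, 1 mm below the deck, 35 mm over the bench: diameter 24 mm, chamfered. Three lugs 120 degrees apart, 5 mm wide, reach 23 mm from its axis, their tops 13 mm below this point. The angle of the lugs differs every time and is not reported: see it in the open well from above, or feel for it. The spindle does not turn.
- seat (a point): Centre of the well's floor, on the spindle's axis, 12 mm over the bench; axes as the nest's. A collar dropped over the spindle first rests on the lugs, underside 10 mm over this floor, and turns freely there. Once its slots are within about 0.1 rad of the lugs it falls to the floor, fully home, and turns no further. The turn needed is at most 120 degrees either way.
- heat_sink: Bystander: small finned heat sink, 60x50x25 mm, loose, on the bench to the right; origin at the centre of its underside.
- kapton_roll: Bystander: tape roll lying flat, diameter 72, 19 mm high, loose, on the bench to the left; origin at the centre of its underside.
- driver_green: Bystander: screwdriver with a green handle, 207x34x36 mm, loose, lying on the bench to the left; origin at the middle of its underside.
Things that resemble listed ones, but are neither listed nor needed, are in the scene too. Leave any purple or red look-alike of the collar alone.

How it is judged:
At the end, for the whole second after the job is handed in: The collar is around the spindle (axes within 4 mm), its underside less than 3 mm over the well floor, upright within 0.06 rad and at rest (horizontal distance between collar and seat below 0.004 m and z of collar in the frame of seat below 0.003 m and angle between collar's own z axis and vertical below 0.06 rad and linear speed of collar below 0.02 m/s and angular speed of collar below 0.1 rad/s); the robot touches nothing.
It fails at once if the collar is forced against the nest or spindle with more than 45 N (contact force between collar and nest above 45 N).
It fails at once if the heat sink is moved by more than 20 mm (distance of heat_sink from where it was at the start of the episode above 0.02 m).
It fails at once if the tape roll is moved by more than 20 mm (distance of kapton_roll from where it was at the start of the episode above 0.02 m).
It fails at once if the green screwdriver is moved by more than 20 mm (distance of driver_green from where it was at the start of the episode above 0.02 m).
It also fails if it takes over 58 s, if anything falls off the work surface, if the arm or the gripper's body presses on something with over 40 N, if the wrist force passes 120 N, or if a joint passes its speed limit or range.

## Working session

There is one attempt and no reset: what is moved stays moved. The work goes in short steps, Python scripts to look and compute and a tool call to move; the robot and the scene stay as the last step left them, time stands still between calls to the robot, and variables do not carry over. Pictures are saved under pics/ and viewed, at most 10 in all, crops included, and the job is handed in when it is done.

Besides the shell and the picture viewer there is one more tool, called after "Request:" as name(argument=value, ...), one argument or row to a line, values as JSON. arm_command: Moves the arm, as the interface text tells. Its arguments: {"type":"object","properties":{"moves":{"type":"array"},"force":{"type":"number"}},"required":["moves"]}

```bash
mkdir -p pics; cat > h.py <<'E'
import numpy as np, cv2
from rig import ctrl, snapshot, sign_off, models
def cloud(s):
    R=cv2.Rodrigues(np.array(s["rvec"],float))[0];t=np.array(s["tvec"],float).ravel()
    v,u=np.mgrid[:384,:512];d=s["depth"]
    P=np.stack([(u-s["cx"])/s["fx"]*d,(v-s["cy"])/s["fy"]*d,d],-1)
    return (P-t)@R
def proj(s,X):
    return cv2.projectPoints(np.array(X,float).reshape(-1,3),np.array(s["rvec"],float),np.array(s["tvec"],float),np.array([[s["fx"],0,s["cx"]],[0,s["fy"],s["cy"]],[0,0,1]],float),None)[0][:,0]
def save(n,img):cv2.imwrite("pics/"+n+".png",np.ascontiguousarray(img[...,::-1]))
E
python3 - <<'E'
from h import *
ims=[]
for c in("top","side"):
    s=snapshot(c);W=cloud(s);np.savez(c+"0.npz",**s);save(c+"0",s["img"])
    R=cv2.Rodrigues(s["rvec"])[0];print(c,"cam",-R.T@s["tvec"],s["fx"])
    for n in("collar","lever","nest","rails","spindle_top","seat"):
        for r in models.spot_point(c,n)[:3]:
            p=r["centre"];v,u=int(p[0]*384),int(p[1]*512);print(n,round(r["score"],2),(u,v),W[min(v,383),min(u,511)].round(3))
print(ctrl.get_state())
E
```

```text
top cam [0.44091657 0.01807246 1.41957254] 454.7742933869703
collar 0.78 (281, 201) [ 0.495 -0.041  0.04 ]
collar 0.76 (188, 200) [0.497 0.248 0.003]
collar 0.76 (174, 147) [ 0.665  0.296 -0.003]
lever 0.83 (344, 190) [ 0.531 -0.232  0.04 ]
lever 0.83 (191, 158) [0.626 0.236 0.031]
lever 0.58 (268, 186) [ 0.538 -0.001  0.074]
nest 0.89 (264, 189) [0.532 0.011 0.034]
rails 0.68 (259, 186) [0.541 0.026 0.035]
spindle_top 0.61 (248, 179) [0.562 0.06  0.032]
seat 0.81 (244, 178) [0.565 0.072 0.033]
side cam [0.20281809 0.93313719 0.70647792] 421.0103739338759
collar 0.88 (264, 168) [ 0.587 -0.206  0.017]
collar 0.8 (278, 195) [ 0.479 -0.012  0.056]
collar 0.74 (167, 266) [0.645 0.317 0.024]
lever 0.96 (259, 243) [ 0.481  0.138 -0.   ]
lever 0.81 (254, 193) [ 0.556 -0.028  0.035]
lever 0.77 (188, 243) [0.628 0.243 0.04 ]
nest 0.77 (256, 210) [0.52  0.055 0.039]
nest 0.4 (241, 207) [0.571 0.037 0.025]
spindle_top 0.66 (240, 207) [0.575 0.034 0.022]
seat 0.74 (236, 218) [0.556 0.109 0.041]
{'clock': 0.7, 'q': array([-1.26629435e+00,  2.90706941e-01, -1.53345045e-01,  1.12669590e+00,
        7.91129254e-07,  1.43150526e+00]), 'qd': array([ 0.00115861, -0.00152984,  0.00079345,  0.00109307, -0.00093287,
       -0.00034507]), 'tau': array([-1.10022718e-04, -5.36906362e+01,  3.31598961e+01,  1.53205714e-03,
       -8.50783704e-05, -2.69539970e-05]), 'tcp_pos': array([ 0.2254354 , -0.47416848,  0.23132204]), 'tool_rot': array([3.06451948e+00, 6.91391234e-01, 7.51652130e-06]), 'contact_force': array([-0.737372  ,  0.14917097, -0.38198819]), 'torque': array([-0.03391091,  0.01932716,  0.00858097]), 'grip_force': 0.0, 'gripper_width': 0.08551515523873511}
```

View pics/top0.png

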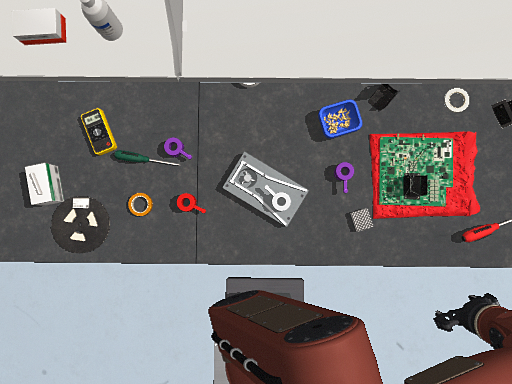

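View pics/side0.png

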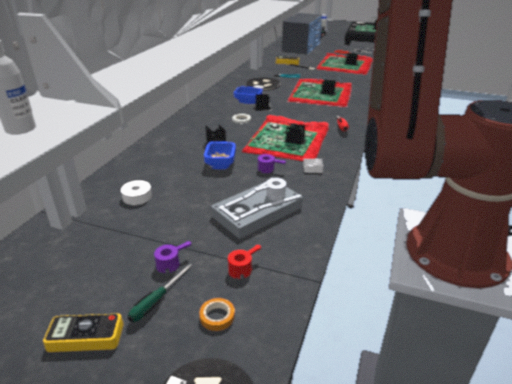

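The top view shows the silver collar on the nest at (281,201), with its lever pointing up-left to (268,187). The open well is at about (247,180). The side view agrees: collar at (276,187), nest at (256,208).

```bash
python3 - <<'E'
from h import *
s=dict(np.load("top0.npz"));W=cloud(s);img=s["img"]
roi=np.zeros((384,512),bool);roi[145:235,215:315]=1
z=W[...,2]
m=roi&(z>0.022)&(z<0.05)
P=W[m][:,:2].astype(np.float32)
print("rect",cv2.minAreaRect(P), "deckz",np.median(z[m]))
for lo,hi in((.068,.075),(.0755,.085)):
    k=roi&(z>lo)&(z<hi); Q=W[k]; print(lo,k.sum(),Q.mean(0).round(4))
k=roi&(z>.06);Q=W[k];print("collar pts",len(Q),Q[:,2].min(),np.percentile(Q[:,2],[10,50,90]))
c,r=cv2.minEnclosingCircle(Q[:,:2].astype(np.float32));print(c,r)
a=cv2.resize(img[145:235,215:315],None,fx=6,fy=6,interpolation=cv2.INTER_CUBIC);save("crop",a)
s=dict(np.load("side0.npz"));W2=cloud(s);z=W2[...,2]
roi=np.zeros((384,512),bool);roi[170:245,205:310]=1
m=roi&(z>0.03)&(z<.039);print("side rect",cv2.minAreaRect(W2[m][:,:2].astype(np.float32)),np.median(z[m]))
k=roi&(z>.06);Q=W2[k];print("side collar",len(Q),Q.mean(0),np.percentile(Q[:,2],[50,90]))
E
```

```text
rect ((0.5331097841262817, 0.007940918207168579), (0.23024047911167145, 0.13028597831726074), 59.28049087524414) deckz 0.03655591937823188
0.068 56 [ 0.5053 -0.0243  0.0733]
0.0755 197 [ 0.4983 -0.0351  0.0787]
collar pts 306 0.06295206933804968 [0.07391536 0.07810301 1.41957254]
(0.48816588521003723, -0.011056561022996902) 0.05560673400759697
side rect ((0.5346416234970093, 0.0074079930782318115), (0.2331998646259308, 0.13506832718849182), 59.6684455871582) 0.03499810429971974
side collar 319 [0.47927845 0.03487414 0.11447223] [0.07497054 0.07838841]
```

View pics/crop.png

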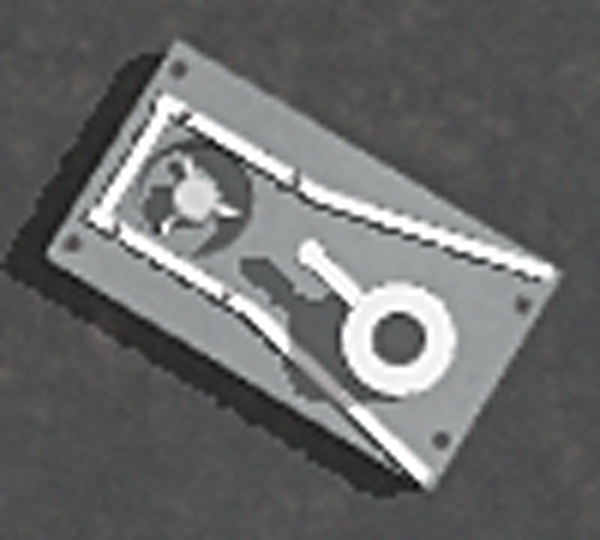

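The crop shows the spindle at crop px (195,197). The lugs are at about (238,212), (168,228) and (175,158). The lever points from the ring at (400,338) to (310,252), which is about 46° in world. The nearest lug solution is about 19°, so the turn is about -28°.

```bash
cat >> h.py <<'E'
def back(s,u,v,z):
    R=cv2.Rodrigues(np.array(s["rvec"],float))[0];t=np.array(s["tvec"],float).ravel()
    o=-R.T@t;d=R.T@np.array([(u-s["cx"])/s["fx"],(v-s["cy"])/s["fy"],1]);return o+d*(z-o[2])/d[2]
def rel(st,X):  # shift in tool axes, cm
    return (cv2.Rodrigues(np.array(st["tool_rot"]))[0].T@(np.array(X)-st["tcp_pos"])*100).round(1)
A=np.deg2rad(59.4);ex=np.array([np.cos(A),np.sin(A),0]);ey=np.array([-ex[1],ex[0],0]);N=np.array([.5338,.0077,0])
def nest(X):d=np.array(X)-N;return np.array([d@ex,d@ey,d[2]]).round(4)
E
python3 - <<'E'
from h import *
s=dict(np.load("top0.npz"))
cv=lambda a,b:(215+(a+.5)/6-.5,145+(b+.5)/6-.5)
# ring centroid from bright mask
C=back(s,*cv(400,338),.078);L=back(s,*cv(313,252),.076);S=back(s,*cv(195,197),.035)
print("collar",C,nest(C),"lever",L,np.rad2deg(np.arctan2(*(L-C)[1::-1])),np.linalg.norm(L-C),"spindle",S,nest(S))
st=ctrl.get_state();P=C-ex*.062;P[2]=.13;print("P",P,"rel",rel(st,P))
E
```

```text
collar [ 0.4942377  -0.04027613  0.078     ] [-0.0614  0.0096  0.078 ] lever [0.5363585 0.0028409 0.076    ] 45.669622501339525 0.06030953482253527 spindle [0.56678754 0.06272052 0.035     ] [ 0.0642 -0.0004  0.035 ]
P [ 0.46267713 -0.09364213  0.13      ] rel [ 37.8 -24.2  10.1]
```

Request:
arm_command(
  moves=[
    [0,4.7,-3.0,0,-8],
    [-0.06,9.4,-6.0,0,-16],
    [-0.06,14.1,-9.0,0,-24],
    [-0.06,18.8,-12.0,1,-32],
    [-0.06,23.5,-15.0,2,-34],
  ],
)

```text
clock: 1.32
tcp_pos: [0.3741, -0.2364, 0.2114]
tool_rot: [2.726, 1.56, 0.001]
contact_force: [1.7, -1.1, -0.1]
gripper_width: 0.0404
grip_force: 0.0
```

```bash
python3 - <<'E'
from h import *
st=ctrl.get_state();P=np.array([.4627,-.0936,.12]);print(st["tcp_pos"],st["gripper_width"],rel(st,P));R=cv2.Rodrigues(st["tool_rot"])[0];print(np.rad2deg(np.arctan2(R[1,0],R[0,0])))
E
```

```text
[ 0.37411903 -0.23636814  0.21136601] 0.040399141891492345 [16.8  0.4  9.1]
59.561357344945286
```

Request:
arm_command(
  moves=[
    [-0.06,5.6,0.2,2,0],
    [-0.06,11.2,0.3,6,0],
    [-0.06,16.5,0.4,9,0],
    [-0.06,16.5,0.4,12,0],
    [-0.06,16.5,0.4,12,0],
  ],
)

```text
clock: 1.95
tcp_pos: [0.4591, -0.0965, 0.0897]
tool_rot: [-2.724, -1.558, 0.004]
contact_force: [-0.4, 0.4, -0.3]
gripper_width: 0.0399
grip_force: 0.0
```

```bash
python3 - <<'E'
from h import *
st=ctrl.get_state();P=np.array([.4627,-.0936,.046]);print(nest(st["tcp_pos"]),rel(st,P),st["contact_force"])
s=snapshot("side");save("side1",s["img"][140:270,180:340].repeat(4,0).repeat(4,1))
E
```

```text
[-0.1277  0.0113  0.0897] [0.4 0.2 4.4] [-0.35733071  0.35760792 -0.26319833]
```

View pics/side1.png

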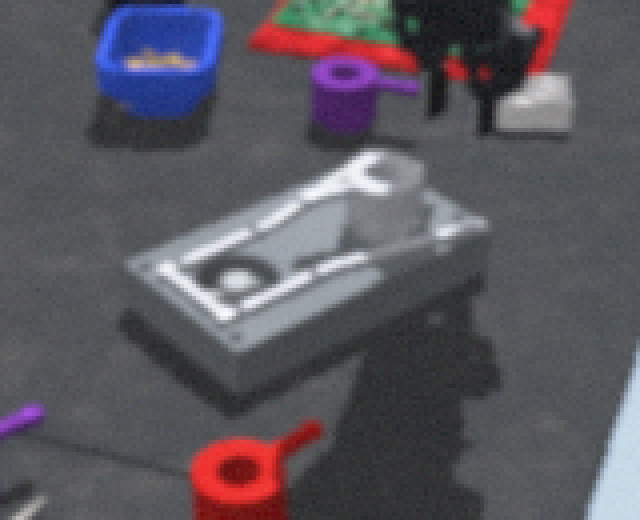

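The fingers hang behind the collar at crop (435–485,90), clear of the rails. The collar is untouched. I'll go down and start pushing.

Request:
arm_command(
  moves=[
    [-0.06,0.0,0.2,2.2,0],
    [-0.06,0.0,0.2,4.3,0],
    [-0.06,0.5,0.2,4.3,0],
    [-0.06,1.5,0.2,4.3,0],
    [-0.06,2.5,0.2,4.3,0],
  ],
)

```text
clock: 2.62
tcp_pos: [0.4763, -0.077, 0.0495]
tool_rot: [2.728, 1.556, 0.002]
contact_force: [0.6, -0.1, 0.0]
gripper_width: 0.0402
grip_force: 0.0
```

```bash
cat >> h.py <<'E'
def look():
    st=ctrl.get_state();print("tcp nest",nest(st["tcp_pos"]),"F",st["contact_force"].round(1))
    s=snapshot("top");W=cloud(s);z=W[...,2]
    r=models.masks_of("top","collar")
    for q in r[:4]:
        v,u=np.nonzero(q["region"]);
        if 215<u.mean()<315 and 145<v.mean()<235:
            zz=np.median(z[q["region"]]);c=back(s,u.mean(),v.mean(),zz);print("mask",len(u),round(q["score"],2),"zmed",zz.round(4),nest(c))
    for q in models.spot_point("top","lever")[:4]:
        p=q["centre"]
        if 215<p[1]*512<315: print("lever",round(q["score"],2),p[1]*512,p[0]*384,nest(back(s,p[1]*512,p[0]*384,.06)))
    return s
E
python3 -c "
from h import *
s=look()"
```

```text
tcp nest [-0.1022  0.0064  0.0495] F [ 0.6 -0.1  0. ]
mask 129 0.55 zmed 0.0769 [-0.0363  0.0109  0.0769]
lever 0.56 269.4144 188.6976 [-0.0126 -0.0044  0.06  ]
```

Request:
arm_command(
  moves=[
    [-0.06,0.3,-0.3,0,0],
    [-0.06,1.0,-0.3,0,0],
    [-0.06,2.0,-0.2,0,0],
    [-0.06,3.0,0.0,0,0],
    [-0.06,4.0,0.1,0,0],
  ],
)

```text
clock: 3.4
tcp_pos: [0.4967, -0.0428, 0.0483]
tool_rot: [2.728, 1.557, -0.0]
contact_force: [-1.0, -1.0, 0.2]
gripper_width: 0.0401
grip_force: 1.1
```

Request:
arm_command(
  moves=[
    [-0.06,1.0,0.1,0,0],
    [-0.06,2.0,0.2,0,0],
    [-0.06,3.0,0.3,0,0],
    [-0.06,4.0,0.4,0,0],
    [-0.06,5.0,0.5,0,0],
  ],
)

```text
clock: 4.03
tcp_pos: [0.5266, -0.0024, 0.0484]
tool_rot: [2.728, 1.557, 0.0]
contact_force: [0.6, -1.7, 0.4]
gripper_width: 0.0403
grip_force: 1.2
```

```bash
python3 -c "
from h import *
s=look();save('top2',s['img'][145:235,215:315].repeat(6,0).repeat(6,1))"
```

```text
tcp nest [-0.0124  0.001   0.0484] F [ 0.6 -1.7  0.4]
```

View pics/top2.png

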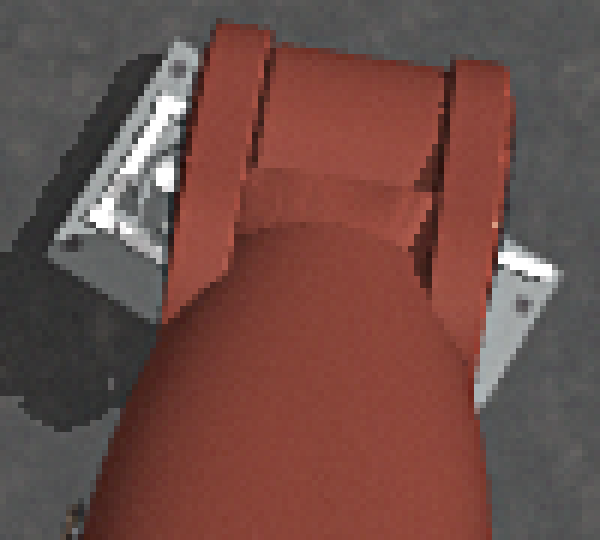

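The arm hides the collar in the top view. Contact force is about 1.5 N, so the push is gentle. I'll carry on, slowing down near the well.

Request:
arm_command(
  moves=[
    [-0.06,1.0,0.1,0,0],
    [-0.06,2.0,0.1,0,0],
    [-0.06,2.8,0.1,0,0],
    [-0.06,3.5,0.1,0,0],
    [-0.06,4.0,0.1,0,0],
  ],
)

```text
clock: 4.8
tcp_pos: [0.5474, 0.0317, 0.0482]
tool_rot: [-2.728, -1.557, -0.0]
contact_force: [-1.0, -1.9, 1.6]
gripper_width: 0.04
grip_force: 1.5
```

```bash
cat >> h.py <<'E'
def side(name=None):
    st=ctrl.get_state();print("tcp nest",nest(st["tcp_pos"]),"F",st["contact_force"].round(1))
    s=snapshot("side");W=cloud(s)
    for n in("collar","lever"):
        for q in models.spot_point("side",n)[:4]:
            p=q["centre"]
            if 195<p[1]*512<310 and 170<p[0]*384<240: print(n,round(q["score"],2),p[1]*512,p[0]*384)
    if name: save(name,s["img"][160:250,190:310].repeat(6,0).repeat(6,1))
    return s,W
E
python3 -c "
from h import *
side('side2')"
```

```text
tcp nest [0.0276 0.0005 0.0482] F [-1.  -1.9  1.6]
collar 0.7 241.8176 207.7824
lever 0.91 222.0032 207.20639999999997
```

View pics/side2.png

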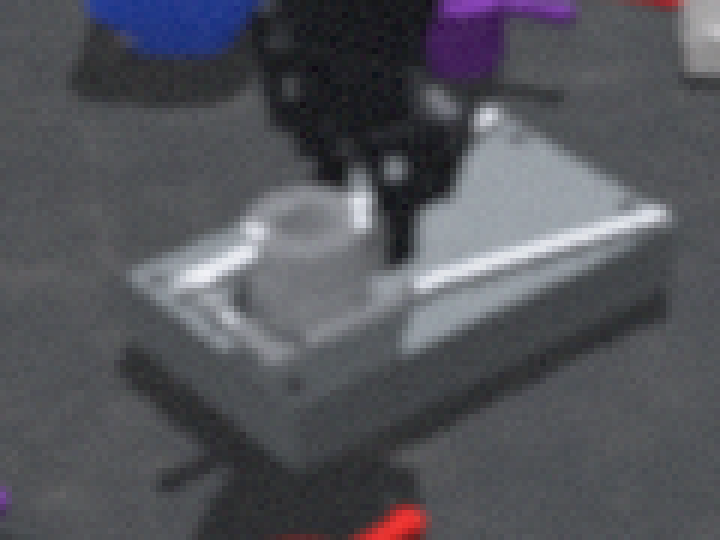

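The collar is still at deck height, with its top at crop (305,215), and the cradle is behind it. I'll push slowly from here.

Request:
arm_command(
  moves=[
    [-0.06,0.2,0,0,0],
    [-0.06,0.4,0,0,0],
    [-0.06,0.5,0,0,0],
    [-0.06,0.6,0,0,0],
    [-0.06,0.7,0,0,0],
  ],
)

```text
clock: 5.58
tcp_pos: [0.5509, 0.0371, 0.0484]
tool_rot: [2.728, 1.557, 0.0]
contact_force: [-1.6, -1.8, 1.5]
gripper_width: 0.0401
grip_force: 0.8
```

```bash
python3 -c "
from h import *
s,W=side();print([ (zz,proj(s,N+ex*.065+[0,0,zz]).round(1)) for zz in(.054,.064,.078)])
r=[q for q in models.masks_of('side','collar')]
for q in r:
  v,u=np.nonzero(q['region']);print(q['score'],u.mean(),v.mean(),v.min())
  if 220<u.mean()<290: print(np.percentile(W[q['region']][:,2],[5,50,95]))
"
```

```text
tcp nest [0.034  0.0002 0.0484] F [-1.6 -1.8  1.5]
collar 0.64 240.4864 208.89600000000002
lever 0.64 218.624 212.3904
[(0.054, array([[238.6, 203.9]])), (0.064, array([[238.5, 200.9]])), (0.078, array([[238.4, 196.6]]))]
0.97 167.8784893267652 256.64367816091954 242
0.77 267.87545787545787 163.6080586080586 154
[0.00043599 0.03128686 0.04223208]
0.73 240.13355048859935 262.21824104234526 246
[0.00490842 0.03645458 0.04264842]
0.61 235.72511848341233 205.83175355450237 196
[0.03730612 0.05828418 0.06478625]
```

The collar's top is now at z≈0.064, so it has dropped onto the lugs. I'll back off, lift and look from above.

Request:
arm_command(
  moves=[
    [-0.06,-1.5,0,0,0],
    [-0.06,-3,0,-4,0],
    [-0.5,-6,2,-8,0],
    [-1,-11,4,-8,0],
    [-1,-16,6,-8,0],
  ],
)

```text
clock: 6.4
tcp_pos: [0.5205, -0.133, 0.1289]
tool_rot: [2.727, 1.558, 0.001]
contact_force: [1.5, -0.1, -0.6]
gripper_width: -0.0003
grip_force: 0.0
```

Request:
arm_command(
  moves=[
    [-1,-3,5,0,0],
    [-1,-3,9,0,0],
  ],
)

```text
clock: 6.65
tcp_pos: [0.5827, -0.2064, 0.1285]
tool_rot: [2.731, 1.552, 0.0]
contact_force: [0.6, -0.2, 0.1]
gripper_width: 0.0001
grip_force: 0.0
```

```bash
python3 -c "
from h import *
s=look();W=cloud(s);np.savez('top3.npz',**s)
save('top3',cv2.resize(s['img'][150:220,215:295],None,fx=8,fy=8,interpolation=cv2.INTER_CUBIC))
m=np.zeros((384,512),bool);m[150:220,215:295]=1;m&=(W[...,2]>.05)&(W[...,2]<.1);print(m.sum(),np.percentile(W[m][:,2],[5,25,50,75,95]))"
```

```text
tcp nest [-0.1594 -0.1511  0.1285] F [ 0.6 -0.2  0.1]
mask 284 0.84 zmed 0.0626 [0.0689 0.001  0.0626]
lever 0.61 229.12 168.11520000000002 [0.1231 0.0051 0.06  ]
262 [0.05789463 0.06076865 0.06316068 0.06491823 0.06839273]
```

View pics/top3.png

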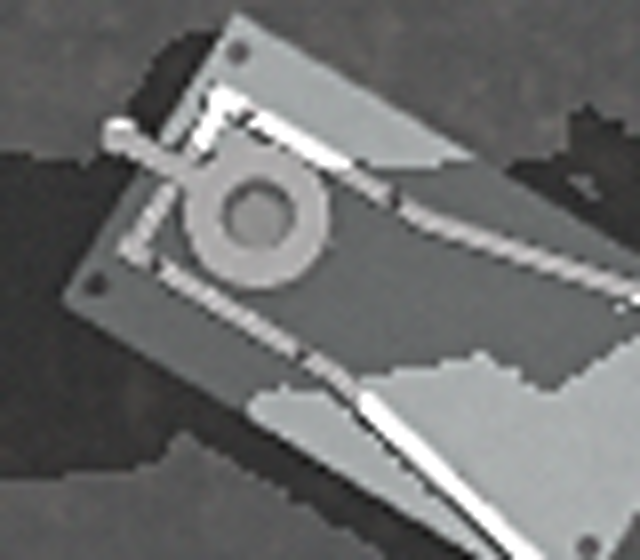

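The collar rests on the lugs, with its ring centre at crop (257,213) and the spindle in the bore. The lever end is at (118,133), so the lever is at about 60° in world. The lugs are at about 19°, so I'll swing it about -41° by pushing on the lever's left side with shut fingers.

```bash
cat >> h.py <<'E'
S=np.array([.5668,.0632,0])
def push(st,thetas,off=.0215,r=.052,z=.047):
    R=cv2.Rodrigues(st["tool_rot"])[0];yaw=np.rad2deg(np.arctan2(R[1,0],R[0,0]))
    for th in thetas:
        a=np.deg2rad(th);P=S+r*np.array([np.cos(a),np.sin(a),0])-off*np.array([np.sin(a),-np.cos(a),0]);P[2]=z
        print(th,(R.T@(P-st["tcp_pos"])*100).round(2),"turn",round(yaw-th,1))
E
python3 -c "
from h import *
st=ctrl.get_state();push(st,[60],.032,z=.11)"
```

```text
60 [ 27.33 -18.33   1.77] turn -0.7
```

Request:
arm_command(
  moves=[
    [-1,5.2,-3.5,0,0],
    [-1,10.4,-7,0,0],
    [-1,15.6,-10.5,0,0],
    [-1,20.8,-14,0,0],
    [-1,26,-17.5,0.5,0],
  ],
)

```text
clock: 7.42
tcp_pos: [0.5634, 0.111, 0.1238]
tool_rot: [-2.728, -1.558, -0.0]
contact_force: [0.9, 0.3, 0.3]
gripper_width: 0.0002
grip_force: 0.0
```

Request:
arm_command(
  moves=[
    [-1,1.3,-0.8,0.5,0],
    [-1,1.3,-0.8,0.5,0],
  ],
)

```text
clock: 7.68
tcp_pos: [0.5634, 0.1248, 0.118]
tool_rot: [-2.727, -1.56, 0.002]
contact_force: [0.5, -0.3, -0.2]
gripper_width: 0.0
grip_force: 0.0
```

```bash
python3 -c "
from h import *
st=ctrl.get_state();print(st['tcp_pos']);push(st,[60],.032,z=.047);push(st,[60,55,50,45,40])"
```

```text
[0.56335785 0.12476193 0.11801767]
60 [0.05 0.18 7.1 ] turn -0.4
60 [0.06 1.23 7.1 ] turn -0.4
55 [0.23 1.69 7.1 ] turn 4.6
50 [0.36 2.17 7.1 ] turn 9.6
45 [0.45 2.65 7.1 ] turn 14.6
40 [0.49 3.14 7.1 ] turn 19.6
```

Request:
arm_command(
  moves=[
    [-1,0,0,3.5,0],
    [-1,0,0,7.0,0],
    [-1,0,0.4,7.1,0],
    [-1,0,0.8,7.1,0],
    [-1,0.1,1.2,7.1,0],
  ],
)

```text
clock: 8.3
tcp_pos: [0.577, 0.1184, 0.049]
tool_rot: [2.728, 1.556, 0.003]
contact_force: [-0.2, -0.2, 0.7]
gripper_width: 0.0
grip_force: 0.2
```

Request:
arm_command(
  moves=[
    [-1,0.1,0.3,0,3],
    [-1,0.2,0.6,0,6],
    [-1,0.3,0.9,0,9],
    [-1,0.3,1.2,0,12],
    [-1,0.4,1.4,0,15],
  ],
)

```text
clock: 8.93
tcp_pos: [0.5906, 0.1152, 0.0486]
tool_rot: [2.909, 1.185, 0.003]
contact_force: [-0.9, -0.1, 0.2]
gripper_width: -0.0001
grip_force: 0.2
```

```bash
python3 -c "
from h import *
st=ctrl.get_state();print(st['tcp_pos']);push(st,[40,38,36,34,32,30,28])
s,W=side('side4')"
```

```text
[0.59060612 0.11522813 0.04864594]
40 [0.01 0.31 0.16] turn 4.3
38 [0.07 0.49 0.17] turn 6.3
36 [0.12 0.68 0.17] turn 8.3
34 [0.16 0.88 0.17] turn 10.3
32 [0.2  1.07 0.17] turn 12.3
30 [0.23 1.26 0.17] turn 14.3
28 [0.26 1.46 0.17] turn 16.3
tcp nest [0.1215 0.0058 0.0486] F [-0.9 -0.1  0.2]
collar 0.51 242.1248 211.69920000000002
lever 0.67 218.88 208.512
```

View pics/side4.png

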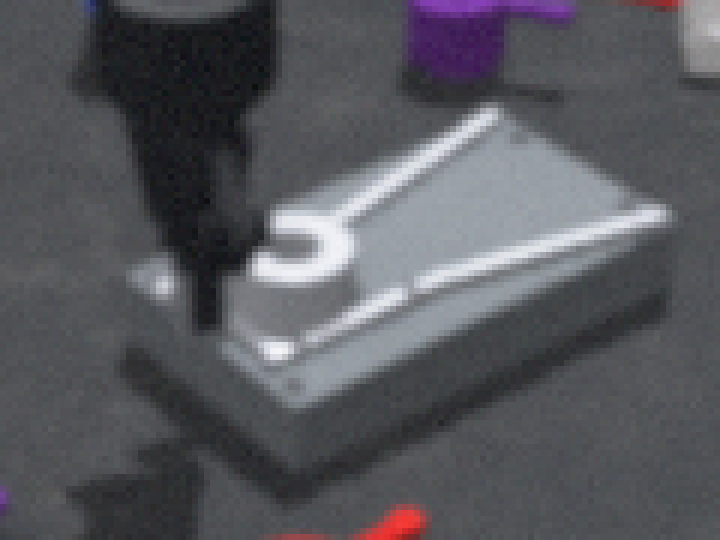

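The finger is at the lever's far end, and the collar ring is still high at crop (300,250). I'll continue in fine steps and read the ring height from the side depth.

```bash
cat >> h.py <<'E'
def gauge():
    s=snapshot("side");W=cloud(s).reshape(-1,3);n=np.hypot(*(W[:,:2]-S[:2]).T)
    d=(W-N)@np.stack([ex,ey],1)
    k=(n>.015)&(n<.027)&(d[:,0]<.066)&(W[:,2]>.03)&(W[:,2]<.09)
    z=W[k,2];print("ring top z",len(z),np.percentile(z,[25,50,75,90]).round(4))
E
python3 -c "
from h import *
gauge()"
```

```text
ring top z 113 [0.0504 0.0612 0.063  0.0642]
```

Request:
arm_command(
  moves=[
    [-1,0.0,0.3,0.1,4],
    [-1,0.1,0.5,0.1,6],
    [-1,0.1,0.7,0.1,8],
    [-1,0.2,0.9,0.1,10],
    [-1,0.2,1.1,0.1,12],
  ],
)

```text
clock: 9.75
tcp_pos: [0.5989, 0.1089, 0.0464]
tool_rot: [-3.017, -0.874, -0.0]
contact_force: [0.3, 0.8, 0.6]
gripper_width: -0.0002
grip_force: 0.3
```

```bash
python3 -c "
from h import *
gauge();st=ctrl.get_state();push(st,[32,30,28,26,24,22])"
```

```text
ring top z 116 [0.0543 0.0609 0.063  0.0636]
32 [ 0.05  0.   -0.05] turn 0.2
30 [ 0.12  0.19 -0.05] turn 2.2
28 [ 0.19  0.37 -0.05] turn 4.2
26 [ 0.24  0.56 -0.05] turn 6.2
24 [ 0.3   0.75 -0.05] turn 8.2
22 [ 0.34  0.94 -0.05] turn 10.2
```

Request:
arm_command(
  moves=[
    [-1,0.1,0.1,0,1],
    [-1,0.1,0.2,0,2],
    [-1,0.2,0.4,0,4],
    [-1,0.2,0.5,0,5],
    [-1,0.2,0.6,0,6],
  ],
)

```text
clock: 10.42
tcp_pos: [0.6038, 0.1049, 0.0464]
tool_rot: [-3.059, -0.716, -0.0]
contact_force: [0.1, 1.2, 0.0]
gripper_width: 0.0002
grip_force: 0.3
```

```bash
python3 -c "
from h import *
gauge();st=ctrl.get_state();push(st,[26,24,22,20,18,16])"
```

```text
ring top z 118 [0.053  0.0615 0.0636 0.0644]
26 [ 0.05 -0.03 -0.06] turn 0.3
24 [ 0.12  0.16 -0.06] turn 2.3
22 [ 0.18  0.34 -0.06] turn 4.3
20 [ 0.24  0.53 -0.06] turn 6.3
18 [ 0.29  0.72 -0.06] turn 8.3
16 [ 0.34  0.91 -0.06] turn 10.3
```

Request:
arm_command(
  moves=[
    [-1,0.1,0.1,0,1],
    [-1,0.1,0.2,0,2],
    [-1,0.2,0.3,0,3],
    [-1,0.2,0.4,0,4],
    [-1,0.2,0.4,0,4],
  ],
)

```text
clock: 11.1
tcp_pos: [0.6073, 0.1022, 0.0464]
tool_rot: [3.082, 0.61, 0.0]
contact_force: [-0.3, 1.0, -0.3]
gripper_width: -0.0001
grip_force: 0.2
```

```bash
python3 -c "
from h import *
gauge();st=ctrl.get_state();print(st['contact_force']);push(st,[22,20,18,16,14])"
```

```text
ring top z 107 [0.0531 0.0618 0.0629 0.0641]
[-0.1714723  1.0347901  0.2107293]
22 [-0.01 -0.05 -0.06] turn 0.4
20 [ 0.06  0.14 -0.06] turn 2.4
18 [ 0.12  0.32 -0.06] turn 4.4
16 [ 0.18  0.51 -0.06] turn 6.4
14 [ 0.23  0.7  -0.06] turn 8.4
```

Request:
arm_command(
  moves=[
    [-1,0.0,0.1,0,2],
    [-1,0.1,0.2,0,3],
    [-1,0.1,0.3,0,4],
    [-1,0.2,0.4,0,5],
    [-1,0.2,0.4,0,5],
  ],
)

```text
clock: 11.78
tcp_pos: [0.6107, 0.0992, 0.0464]
tool_rot: [3.105, 0.475, 0.0]
contact_force: [0.5, -1.0, 0.1]
gripper_width: -0.0
grip_force: 0.0
```

```bash
python3 -c "
from h import *
gauge();st=ctrl.get_state();print(st['contact_force']);push(st,[17,16,14,12,10])
s=side('side5')"
```

```text
ring top z 85 [0.0474 0.0522 0.0536 0.0544]
[ 1.04099443 -0.21130944 -0.84920799]
17 [-0.04  0.01 -0.06] turn 0.4
16 [-0.01  0.1  -0.06] turn 1.4
14 [ 0.06  0.29 -0.06] turn 3.4
12 [ 0.12  0.47 -0.06] turn 5.4
10 [ 0.17  0.66 -0.06] turn 7.4
tcp nest [ 0.1179 -0.0196  0.0464] F [ 1.  -0.2 -0.8]
collar 0.78 238.8992 215.80800000000002
lever 0.82 215.7056 203.904
```

View pics/side5.png

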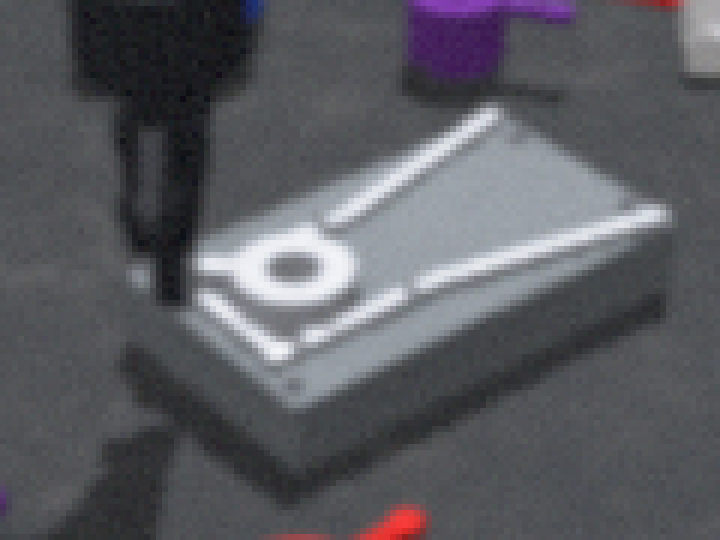

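The ring top dropped to z≈0.054, which means it is home. The view shows the ring low and level at crop (290,265), and the contact force is near zero. I'll back off sideways and lift, then verify.

Request:
arm_command(
  moves=[
    [-1,0,-0.7,0,0],
    [-1,0,-1.5,0,0],
    [-1,0,-1.5,-4,0],
    [-1,0,-3,-9,0],
    [-1,-2,-8,-10,0],
  ],
)

```text
clock: 12.6
tcp_pos: [0.5705, 0.17, 0.1498]
tool_rot: [3.106, 0.472, 0.011]
contact_force: [0.9, 1.5, -0.0]
gripper_width: -0.0001
grip_force: 0.0
```

Request:
arm_command(
  moves=[
    [-1,-5,-3,0,0],
    [-1,-8,-6,0,0],
    [-1,-8,-6,0,0],
  ],
)

```text
clock: 12.98
tcp_pos: [0.4704, 0.2044, 0.1467]
tool_rot: [-3.104, -0.481, 0.002]
contact_force: [-0.1, -0.2, 0.6]
gripper_width: 0.0001
grip_force: 0.0
```

```bash
python3 -c "
from h import *
gauge();s=look();W=cloud(s)
print([ (S[:2],nest(S)) ])
s2=snapshot('side')
for n,X in(('t',W),('s',cloud(s2))):
  w=X.reshape(-1,3);r=np.hypot(*(w[:,:2]-S[:2]).T);k=(r>.0145)&(r<.026)&(w[:,2]>.045)&(w[:,2]<.062);q=w[k]-S
  c=np.linalg.lstsq(np.c_[q[:,:2],np.ones(len(q))],q[:,2],rcond=None)[0];print(n,len(q),'tilt',c[:2].round(3),'z',c[2].round(4))
save('top5',cv2.resize(s['img'][150:220,215:295],None,fx=8,fy=8,interpolation=cv2.INTER_CUBIC))"
```

```text
ring top z 81 [0.048  0.0528 0.0538 0.0545]
tcp nest [0.1376 0.1526 0.1468] F [ 1.2 -0.3  1.3]
mask 338 0.66 zmed 0.052 [ 0.0704 -0.0031  0.052 ]
lever 0.59 242.8928 157.9008 [ 0.1037 -0.0427  0.06  ]
[(array([0.5668, 0.0632]), array([ 0.0646, -0.0002,  0.    ]))]
t 158 tilt [ 0.007 -0.01 ] z 0.0541
s 132 tilt [0.009 0.009] z 0.0522
```

View pics/top5.png

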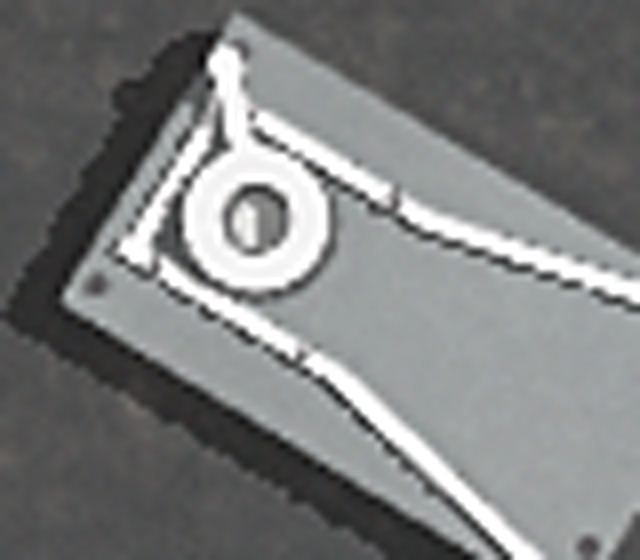

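The collar is around the spindle at crop (257,218), level (tilt about 0.01) with its top at 54 mm. That matches fully home, and the arm is clear.

```bash
python3 -c "
from rig import sign_off
print(sign_off())"
```

```text
the job is handed in; nothing more can be done
None
```

The collar is fully home on the spindle, level within about 0.01 rad with its top at 54 mm as expected; contact forces stayed at a few newtons, the arm is clear, and the job was handed in at about 13 s (no verdict was returned).

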